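# Set the polarizer ring to the red index tab

## Task

On the black polarizer stage, push the yellow lever around its arc with your fingertips until its pointer stands at the red index tab, then move away and leave it there. Push gently against one side of the lever's upright grip at a time, never pinch it; the steel cutter on the glass, the red box and the jar stay where they are.

Things in the scene. Friction and masses are not known exactly. Their poses are not given: they have to be found in the camera images.
- lever (a joint): angle (rad) of the rotating ring with its lever, about the upright axis through point ring_axis. 0: lever points straight to the stage's front (the -x side of body stage); grows anticlockwise seen from above; end stops at -1.75 and 1.75. No spring: it stays where it is left. The ring drags with about 0.22 N m of friction, so pushing the grip takes about 3 N.
- ring_axis (a point): point on the ring's axis of rotation at the ring's underside, 50.5 mm above the table. It turns with the ring: its -x axis points along the lever (the pointer's direction), its z is up. Ring: dark steel, 126 mm outside diameter, 14 mm high.
- grip (a point): centre of the lever's upright grip, 80 mm from the ring's axis, 86.5 mm above the table. A paddle with two yellow cheeks on a white core: 14 mm thick along the arc, 18 mm long radially, standing from 65 to 113 mm above the table. Press the cheek on its clockwise side to turn the lever anticlockwise, and the other way round. Under it: steel arm and ring (top 66 mm), stage plate (top 50 mm).
- pointer (a point): tip of the pointer, a thin yellow needle running outward from the foot of the grip, 102 mm from the ring's axis, 60 mm above the table; turns with the lever.
- red_tab: red index tab fixed on the dark rail at the left or right edge of the stage's plate, 12 mm wide along the rail (stage x), 17 mm across, 6 mm high. Origin: centre of its underside, 50.5 mm above the table, 110 to 140 mm from the ring's axis, 0.9 to 1.57 rad either way from the stage's front. The lever is set when the line from the axis along the pointer passes over this tab.
- blue_tab: blue index tab of the same size on the opposite rail (not the one to use)
- stage: polarizer stage fixed to the table: black base with an aluminium protractor plate, 210 mm (x) by 250 mm (y) by 50 mm high, black degree rays printed on the plate. Origin: centre of its underside, below the ring's axis; its front (scale middle) faces its -x.
- cutter: loose steel cutter disc with a black face, 19 mm diameter, 12 mm high, lying near the centre of the glass window within the ring (glass top 58 mm above the table). Origin: centre of its underside. Must stay.
- insert_box: loose red box, 60 x 40 x 22 mm, on the table to one side of the stage. Origin: centre of its underside. Must stay.
- solvent: loose jar with blue cap, 44 mm diameter, 90 mm high, standing on the table to the other side of the stage. Origin: centre of its underside. Must stay.

How it is judged:
At the end, for the whole second after the job is handed in: The pointer's line from the ring's axis passes within 6 mm of the red tab's centre (that is, over the 12 mm wide tab), the ring is at rest, and the cutter, red box and jar are within 12 mm of where they stood (y of red_tab in the frame of ring_axis between -0.006 and 0.006 m and x of red_tab in the frame of ring_axis below 0 m and velocity of joint lever between -0.02 and 0.02 rad/s and distance of each of cutter, insert_box, solvent from where it was at the start of the episode below 0.012 m); the robot touches nothing.
It fails at once if the grip is pinched: both cheeks (lever_c0 on its clockwise side, lever_c1 on its anticlockwise side) pressed at once by the fingers (contact force between the fingers and lever_c0 above 0.5 N and contact force between the fingers and lever_c1 above 0.5 N).
It fails at once if the lever is forced: the robot presses its grip with more than 22 N (contact force between anything else and lever_c0 above 22 N or contact force between anything else and lever_c1 above 22 N).
It fails at once if the cutter, the red box or the jar is moved more than 15 mm, lifted or carried (distance of any of cutter, insert_box, solvent from where it was at the start of the episode above 0.015 m).
It also fails if it takes over 51 s, if anything falls off the work surface, if the arm or the gripper's body presses on something with over 40 N, if the wrist force passes 120 N, or if a joint passes its speed limit or range.

## Robot

A 7-joint arm with a two-finger parallel gripper is mounted at the origin on the work surface. World frame = base frame: x ahead of the robot, y to its left, z up, the work surface at z = 0. Lengths are in m, angles in rad, forces in N, time in s.
With the tool pointing down it reaches from about 0.425 to 0.925 m from the base axis. Payload 6.8 kg.
Tool frame: the origin (TCP) lies on the front face of the gripper's body, between the roots of the fingers; the fingertips stand 73 mm ahead of it and the grasp point (between the pads) lies 54 mm ahead of it (env.nose_length is the distance from the TCP to the fingertips, in m); z points along the fingers, y is the direction in which the jaws open and shut (so a half turn about z gives the same grasp; the last joint's range is limited). The gripper opens to 85 mm and grips with 20 to 120 N. Pads are 22 mm wide; open, the fingers measure 114 mm over their backs; the gripper's body (76 mm by 85 mm) begins 54 mm behind the grasp point. The pads swing forward as they close: fully open they stand 13 mm farther back than shut.
Start: joints at [-1.279, 0.477, 0.022, 1.555, -0.011, 1.109, -0.083], TCP at [0.263, 0.622, 0.304] pointing down, gripper open.
Joint ranges: [-2.96, 2.96], [-0.34, 2.1], [-1.41, 1.46], [0.24, 2.44], [-1.37, 4.51], [0.17, 1.92], [-2.96, 2.96]. Speed limits (rad/s): [2.39, 2.39, 3.14, 3.14, 3.14, 3.14, 3.14].

## Interface

Orientations are given as a unit quaternion [w, x, y, z].
In Python, from cell import env, kin, camera, calibration, job gives the robot as it stands. The module is installed in compiled form; this text tells all that it offers. Calls block until the motion is done:
- env.reach(position, orientation): joint-space move of the TCP to a pose.
- env.movel(position, velocity=0.15, rot=None, stop_force=None): straight line of the TCP; rot=None keeps the orientation; velocity is the mean speed in m/s. With stop_force (N) it stops when the force on the tool has changed by that much, and returns True; else False.
- env.goto_joints(angles): joint-space move.
- env.grip(opening, f_grip=None): finger opening in m; f_grip is the grip in N (None keeps the last); returns when the fingers have stopped.
- env.dwell(seconds).
- kin.inverse_kinematics(position, orientation): joint angles nearest the present ones, or None.
- env.get_state(): the state.
- camera(name): name is "scene" or "top" or "wrist"; returns (picture, depth): 384x512x3 uint8, blue, green, red; 384x512 float32, m along the optical axis (not along the pixel's ray), 0 where there is no reading.
- calibration(name): a dict with "fx", "fy", "cx", "cy" (pixels), "k1" (the pictures are not rectified: a ray, as slopes to the right and down, at radius r is drawn at 1 + k1 r^2 times it, then the intrinsics apply), "rvec" (rotation vector, rad) and "tvec" (3), from world to camera coordinates, as OpenCV has them. Camera axes: x right, y down, z forward; pixel columns grow to the right and rows downward; lengths in m; the calibration is good to about 2 mm. A picture is of the moment at which its call begins: read the wrist's pose just before it. calibration takes no time and is no camera call; for the wrist camera it gives the pose at the moment of the call.
A pose or a line that the arm cannot do raises env.PlanningError and nothing moves.
- job.job_done(): hands the job in, once; it reports no verdict.
The state is a dict: "time": time; "qpos": joint angles; "joint_velocities": joint speeds; "joint_torque": joint torques, N m; "tcp_pos": TCP position; "orientation": TCP orientation; "force": force on the tool from outside, world axes, zero at the start; "torque": the same for the moment, N m; "opening": finger opening in m.
Only numpy, scipy, OpenCV 4.12 (cv2) and the standard library are available. Lean on these libraries where they do the work, as an engineer would, in place of code of your own. Each camera call takes 0.05 s, during which the arm holds its last target. There are 200 camera calls.

## Working session

There is one attempt and no reset: what is moved stays moved. The work goes in short steps, each a Python script; the robot and the scene stay as the last script left them, time stands still between calls to the robot, and variables do not carry over. Pictures are saved under pics/ and viewed, about 8 in all and at most 12, crops included, and the job is handed in when it is done.

```bash
mkdir -p pics; cat > h.py <<'E'
import numpy as np, cv2
from cell import env, kin, camera, calibration, job
def ray(cal,u,v):
    x=(u-cal['cx'])/cal['fx'];y=(v-cal['cy'])/cal['fy'];s=1.0
    for _ in range(20): s=1+cal['k1']*(x*x+y*y)/s**2
    return np.array([x/s,y/s,1.0])
def world(cal,u,v,z=None,depth=None):
    R=cv2.Rodrigues(np.array(cal['rvec'],float))[0];t=np.array(cal['tvec'],float).ravel()
    d=R.T@ray(cal,u,v);o=-R.T@t
    k=depth if depth is not None else (z-o[2])/d[2]
    return o+k*d
def blobs(im,name,minA=25):
    hsv=cv2.cvtColor(im,cv2.COLOR_BGR2HSV);H,S,V=cv2.split(hsv)
    m={'yellow':(H>20)&(H<36)&(S>110)&(V>80),'red':((H<8)|(H>172))&(S>120)&(V>60),'blue':(H>95)&(H<130)&(S>120)&(V>50)}[name]
    n,l,st,c=cv2.connectedComponentsWithStats(m.astype(np.uint8))
    return [(c[i],st[i],l==i) for i in range(1,n) if st[i,4]>=minA]
E
python3 - <<'E'
from h import *
print(env.get_state()['time'])
for n in ('top','scene'):
    im,d=camera(n);cal=calibration(n);cv2.imwrite(f'pics/{n}0.png',im);np.save(f'{n}0.npy',d)
    R=cv2.Rodrigues(np.array(cal['rvec'],float))[0];print(n,cal['fx'],-R.T@np.ravel(cal['tvec']))
    for c in('yellow','red','blue'):
        for b in blobs(im,c):
            print(c,b[0].round(1),b[1],world(cal,*b[0],z=.0565).round(4),np.median(d[b[2]]))
E
```

```text
0.0
top 359.3834685111529 [0.42992405 0.02754758 0.76524612]
yellow [459.5 201.7] [ 427  131   85  146 2108] [ 0.5764 -0.398   0.0565] 0.7794614
yellow [ 36.3 272.5] [   0  186   58  180 2108] [0.4215 0.4537 0.0565] 0.7480612
red [81.5 66.3] [ 73  53  18  28 416] [0.875  0.4153 0.0565] 0.75218266
red [96.4 64.2] [ 92  52  10  25 216] [0.8801 0.3816 0.0565] 0.75335586
red [62.6 69.2] [ 54  56  18  27 417] [0.8684 0.4586 0.0565] 0.7511094
red [43.7 72. ] [ 35  59  18  27 409] [0.8618 0.5021 0.0565] 0.74992114
red [102.8  72.6] [97 58  9 25 57] [0.8587 0.3643 0.0565] 0.7728404
red [24.9 75.1] [ 16  62  18  27 400] [0.855  0.5457 0.0565] 0.74887663
red [11.1 77.2] [  8  65   8  25 172] [0.8502 0.5782 0.0565] 0.74755555
red [106.5  79.5] [102  64   7  25  40] [0.8415 0.3538 0.0565] 0.7950001
red [ 3.  78.4] [  0  66   7  26 172] [0.8477 0.5975 0.0565] 0.7476146
red [110.4  83.7] [105  69   8  25  38] [0.8311 0.3438 0.0565] 0.815857
red [161.9 229.9] [145 214  34  32 429] [0.5111 0.2065 0.0565] 0.7459425
red [206.  233.6] [202 230   9   8  48] [0.5051 0.1183 0.0565] 0.7093793
blue [352.4 166. ] [343 157  20  19 312] [ 0.6487 -0.178   0.0565] 0.70404315
blue [311.7 202.3] [308 199   8   7  43] [ 0.5711 -0.0918  0.0565] 0.7223612
scene 407.5924454085491 [1.31373693 0.20110978 0.67406015]
yellow [ 60.8 196.4] [   0  152  115   85 1040] [ 0.6637 -0.4071  0.0565] 1.0619962
yellow [449. 225.] [ 414  171   98  107 1319] [0.5333 0.5038 0.0565] 1.0036467
red [322.7 215.4] [310 206  27  19 272] [0.573  0.2171 0.0565] 1.0043795
red [445.5 341.7] [ 382  310  130   65 5960] [0.8532 0.4526 0.0565] 0.67587394
red [507.8 325.8] [502 318  10  22 117] [0.7935 0.5681 0.0565] 0.68083584
red [505.6 367.4] [496 354  16  23 171] [0.8802 0.544  0.0565] 0.6825042
blue [154.4 196.3] [147 191  16  12 147] [ 0.6055 -0.1882  0.0565] 0.93743527
```

View pics/top0.png

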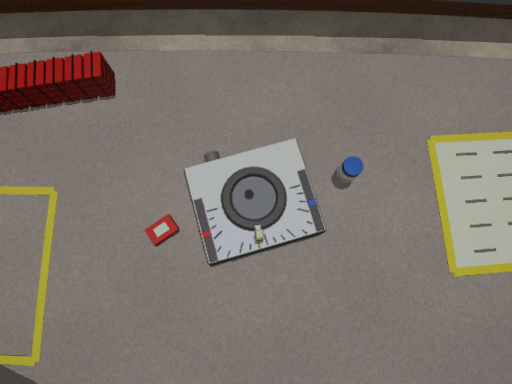

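View pics/scene0.png

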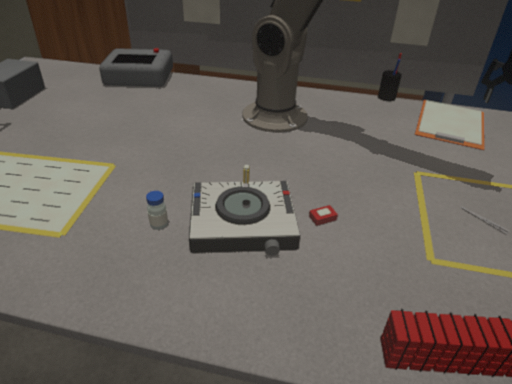

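The top view shows the stage with the ring at about (254,198). The lever grip is near the front at (258,232), the red tab at (206,234) and the blue tab at (312,202). The box is at (162,230) and the jar at (352,166). The lever has to turn clockwise towards +y. Next I'll take the ring centre, close the fingers and look with the wrist camera.

```bash
python3 - <<'E'
from h import *
im=cv2.imread('pics/top0.png');cal=calibration('top')
g=cv2.cvtColor(im,cv2.COLOR_BGR2GRAY);m=(g<75).astype(np.uint8);m[:130]=0;m[270:]=0
n,l,st,c=cv2.connectedComponentsWithStats(m)
for i in range(1,n):
    if st[i,4]>400: print(c[i],st[i])
w=calibration('wrist');s=env.get_state()
R=cv2.Rodrigues(np.array(w['rvec'],float))[0];print('cam',-R.T@np.ravel(w['tvec']),R.T[:,2],R.T[:,0],w['fx'],s['tcp_pos'],s['orientation'])
A=world(cal,254,198,z=.0645);print('axis',A)
env.grip(0.0)
a=np.arctan2(.118-A[1],.505-A[0]);print(a)
# tool straight down above the ring centre
q=s['orientation']
try:
    env.reach([A[0]-.03,A[1],.36],q)
except env.PlanningError as e: print(e)
im,d=camera('wrist');w=calibration('wrist');cv2.imwrite('pics/w1.png',im);np.save('w1.npy',d)
s=env.get_state();print(s['time'],s['tcp_pos'],s['orientation'],s['opening'])
for cn in('yellow','red','blue'):
    for b in blobs(im,cn): print(cn,b[0].round(1),b[1],world(w,*b[0],z=.0565).round(4))
E
```

```text
[253.58101852 194.53240741] [229 173  50  49 432]
cam [0.19633021 0.64933158 0.37205701] [ 0.25811798 -0.11053095 -0.95976977] [ 0.38928617  0.92111582 -0.00138579] 285.2806957255295 [0.26258529 0.62137438 0.30304786] [-1.13498942e-04  1.98567710e-01  9.80086825e-01 -8.16712922e-04]
axis [0.57668847 0.02446931 0.0645    ]
2.224755179491467
3.2833 [0.54677097 0.02561353 0.35986054] [-2.21914714e-04  1.97675417e-01  9.80267201e-01 -7.71561908e-04] -0.000185895227553942
yellow [239.  133.7] [232 128  12  15  64] [0.4998 0.0161 0.0565]
yellow [ 44.4 254.7] [   0  193   94  123 1209] [ 0.5471 -0.3325  0.0565]
yellow [ 10.1 367.5] [  0 360  22  16 169] [ 0.7184 -0.5558  0.0565]
red [377.2  85.3] [ 353   59   50   53 1037] [0.511  0.1998 0.0565]
red [313.7 105.2] [307  98  14  15 127] [0.5035 0.1173 0.0565]
red [507.7 245.5] [500 234  12  31 155] [0.8092 0.3287 0.0565]
blue [188.4 210.8] [183 205  12  12  91] [ 0.5691 -0.0919  0.0565]
blue [153.7 276. ] [143 267  27  20 288] [ 0.6428 -0.1895  0.0565]
```

View pics/w1.png

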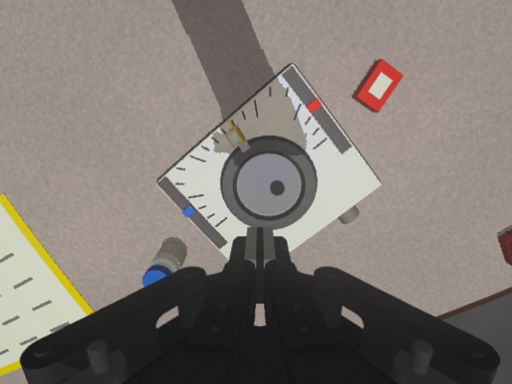

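The wrist view shows the ring centred at about (269,183), the grip at (236,136), the red tab at (314,105) and the blue tab at (188,211). I'll fit the ring centre from this picture.

```bash
cat >> h.py <<'E'
def ringfit(im,w,guess,z=.0645):
    """outer edge of the dark ring: along radial rays at ring-top height, first dark->bright step; circle fit"""
    from scipy.optimize import least_squares
    g=cv2.cvtColor(im,cv2.COLOR_BGR2GRAY).astype(np.float32)
    rv,tv=np.array(w['rvec'],float),np.array(w['tvec'],float)
    D=np.array([w['k1'],0,0,0,0],float);K=np.array([[w['fx'],0,w['cx']],[0,w['fy'],w['cy']],[0,0,1]])
    r=np.arange(.048,.078,.0005);P=[]
    for a in np.arange(0,2*np.pi,.05):
        pts=np.c_[guess[0]+r*np.cos(a),guess[1]+r*np.sin(a),0*r+z]
        uv=cv2.projectPoints(pts,rv,tv,K,D)[0].reshape(-1,1,2).astype(np.float32)
        p=cv2.remap(g,uv[...,0],uv[...,1],cv2.INTER_LINEAR).ravel()
        dg=np.gradient(cv2.GaussianBlur(p[:,None],(1,7),1.5).ravel());i=np.argmax(dg)
        if dg[i]>3 and 0<i<len(r)-1: P.append(pts[i,:2])
    P=np.array(P)
    f=least_squares(lambda c:np.hypot(*(P-c[:2]).T)-c[2],[*guess[:2],.063],loss='soft_l1',f_scale=.0015)
    return f.x,len(P),np.median(abs(f.fun))
E
python3 - <<'E'
from h import *
im=cv2.imread('pics/w1.png');w=calibration('wrist');d=np.load('w1.npy')
f=ringfit(im,w,[.577,.0245]);print('w',f);f=ringfit(im,w,f[0][:2]);print('w',f)
t=cv2.imread('pics/top0.png');ct=calibration('top');print('top',ringfit(t,ct,[.577,.0245]))
A=f[0][:2]
for cn,z in(('red',.0565),('yellow',.113),('yellow',.06),('blue',.0565)):
    for im_,c_ in((im,w),(t,ct)):
        for b in blobs(im_,cn,15):
            p=world(c_,*b[0],z=z);v=p[:2]-A
            if np.hypot(*v)<.16: print(cn,z,p.round(4),np.hypot(*v).round(4),np.arctan2(v[1],v[0]).round(3))
cv2.imwrite('pics/w1c.png',cv2.resize(im[80:240,150:350],None,fx=4,fy=4,interpolation=cv2.INTER_CUBIC)[:600])
E
```

```text
w (array([0.57484109, 0.02619255, 0.06422157]), 126, np.float64(0.0002758922487851659))
w (array([0.57475675, 0.02613742, 0.06420805]), 126, np.float64(0.0002458669960891599))
top (array([0.57741576, 0.02585145, 0.06533531]), 126, np.float64(0.0002426826616085398))
red 0.0565 [0.5035 0.1173 0.0565] 0.1157 2.234
red 0.0565 [0.5051 0.1183 0.0565] 0.1155 2.218
yellow 0.113 [0.4826 0.0178 0.113 ] 0.0925 -3.051
yellow 0.113 [0.4969 0.0218 0.113 ] 0.078 -3.085
yellow 0.06 [0.4829 0.0118 0.06  ] 0.0929 -2.986
yellow 0.06 [0.4996 0.0164 0.06  ] 0.0758 -3.013
blue 0.0565 [ 0.5691 -0.0919  0.0565] 0.1182 -1.619
blue 0.0565 [ 0.5711 -0.0918  0.0565] 0.118 -1.602
```

View pics/w1c.png

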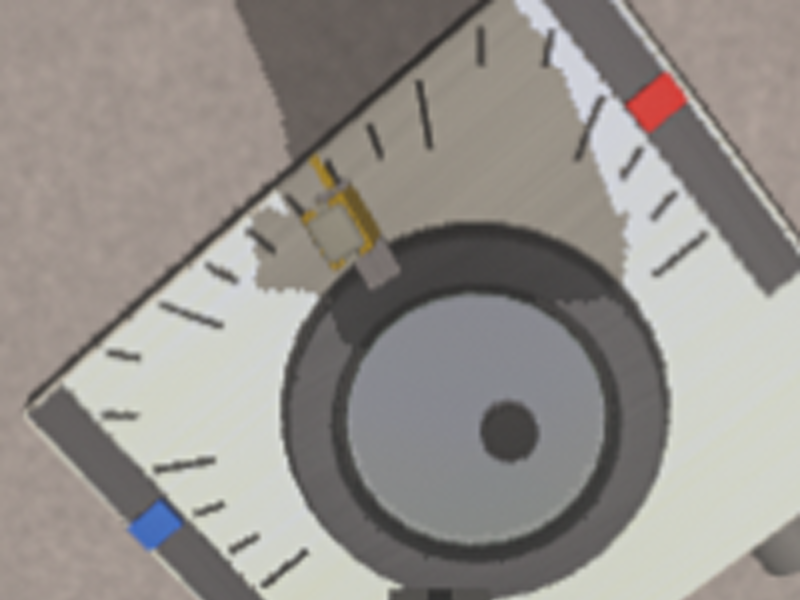

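The cutter is at crop (508,432), well inside the ring. The lever's world direction is about 3.24 rad and the red tab's about 2.23, so I need roughly 1 rad clockwise. I'll approach on the anticlockwise side with the fingers closed, feel for contact, then push along the arc and stop short.

```bash
cat >> h.py <<'E'
A=np.array([.5755,.0262]);Z=.153
def quat(phi):   # tool z down, tool x radially outward (angle phi), tool y = clockwise tangent
    return [0,np.cos(phi/2),np.sin(phi/2),0]
def pos(phi,off,z=Z,r=.08):
    u=np.array([np.cos(phi),np.sin(phi)]);t=np.array([u[1],-u[0]])
    return np.r_[A+r*u-off*t,z]
E
python3 - <<'E'
from h import *
w=calibration('wrist');p=world(w,228.75,119.5,z=.06);v=p[:2]-A;phi=np.arctan2(v[1],v[0])%(2*np.pi);print('pointer',p,np.hypot(*v),phi)
env.reach(pos(phi,.045,.23),quat(phi))
env.movel(pos(phi,.045),.1)
s=env.get_state();print(s['time'],s['tcp_pos'],s['force'])
hit=env.movel(pos(phi,.010),.02,stop_force=2.0)
s=env.get_state();c=s['tcp_pos'][:2]
u=np.array([np.cos(phi),np.sin(phi)]);t=np.array([u[1],-u[0]])
print(hit,s['time'],s['tcp_pos'],s['force'],'off',-(c-A)@t,'r',(c-A)@u)
im,d=camera('wrist');cv2.imwrite('pics/w2.png',im)
E
```

```text
pointer [0.47838664 0.01173922 0.06      ] 0.09818410208085147 3.2894126750077
4.8917 [ 0.5035025  -0.03010438  0.15353706] [-0.26714623  0.12913607  0.19597059]
True 6.0417 [ 0.49915484 -0.00614397  0.15271864] [-0.24805159  0.30454338  0.09808474] off 0.020746958161305964 r 0.08027627207576858
```

View pics/w2.png

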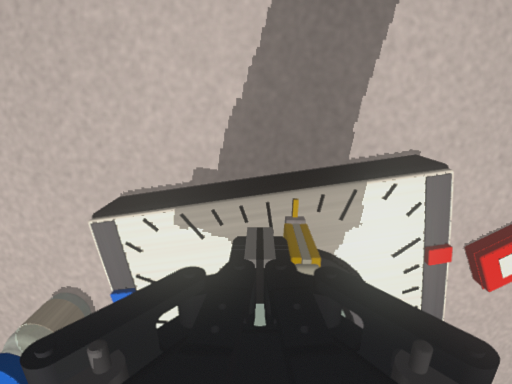

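The closed fingers (262,240) stand right beside the grip (300,240) on the correct side, and the pointer tip is at (295,202). Contact came at a 20.7 mm offset, as expected. Now I'll push along the arc to just short of the tab, back off and look.

```bash
python3 - <<'E'
from h import *
off=.0207
for phi in np.append(np.arange(3.24,2.31,-.08),2.30):
    if env.movel(pos(phi,off),.05,rot=quat(phi),stop_force=12): print('stop',phi);break
    f=env.get_state()['force'];print(round(phi,2),np.round(f,1),end=' ')
print(env.get_state()['time'])
env.movel(pos(phi,.040),.08)
env.movel(pos(phi,.040,.24),.15)
env.reach([A[0]-.03,A[1]-.01,.36],quat(2.75))
im,d=camera('wrist');w=calibration('wrist');cv2.imwrite('pics/w3.png',im)
print(env.get_state()['time'])
f=ringfit(im,w,A);f=ringfit(im,w,f[0][:2]);print(f)
for cn in('red','yellow'):
    for b in blobs(im,cn,10):
        p=world(w,*b[0],z=.0565 if cn=='red' else .06);v=p[:2]-f[0][:2]
        if np.hypot(*v)<.16: print(cn,b[0],b[1],p,np.hypot(*v),np.arctan2(v[1],v[0])); c=b[0].astype(int)
x0=max(c[0]-80,0);y0=max(c[1]-60,0);print(x0,y0)
cv2.imwrite('pics/w3c.png',cv2.resize(im[y0:y0+120,x0:x0+160],None,fx=5,fy=5,interpolation=cv2.INTER_CUBIC))
E
```

```text
3.24 [ 0.4 -0.9  0.2] 3.16 [-0.8 -0.8  0.4] 3.08 [ 0.1 -0.4  0. ] 3.0 [-0.   0.6  0.3] 2.92 [-0.3  0.2  0.9] 2.84 [-0.1  0.1 -0.6] 2.76 [ 0.9 -0.6 -0.4] 2.68 [ 0.3  0.3 -0.2] 2.6 [ 0.8  0.8 -0.6] 2.52 [ 0.4 -0.4  0.5] 2.44 [-0.2  0.2  0.6] 2.36 [-1.2  0.2 -0.7] 2.3 [-0.1  0.4 -0.4] 9.7083
11.4917
(array([0.57328447, 0.0263936 , 0.0640941 ]), 126, np.float64(0.00011650918297233942))
red [321.25581395 103.86821705] [314  97  15  15 129] [0.5020844  0.11756767 0.0565    ] 0.11568129039916775 2.2337971858316434
yellow [308.15789474 117.57894737] [306 114   5   8  19] [0.51138519 0.09598355 0.06      ] 0.09313582738233447 2.2977720229986582
yellow [303.7173913  129.45652174] [300 123  10  16  46] [0.52308606 0.08570124 0.06      ] 0.0776999143891426 2.2732008709999367
223 69
```

View pics/w3c.png

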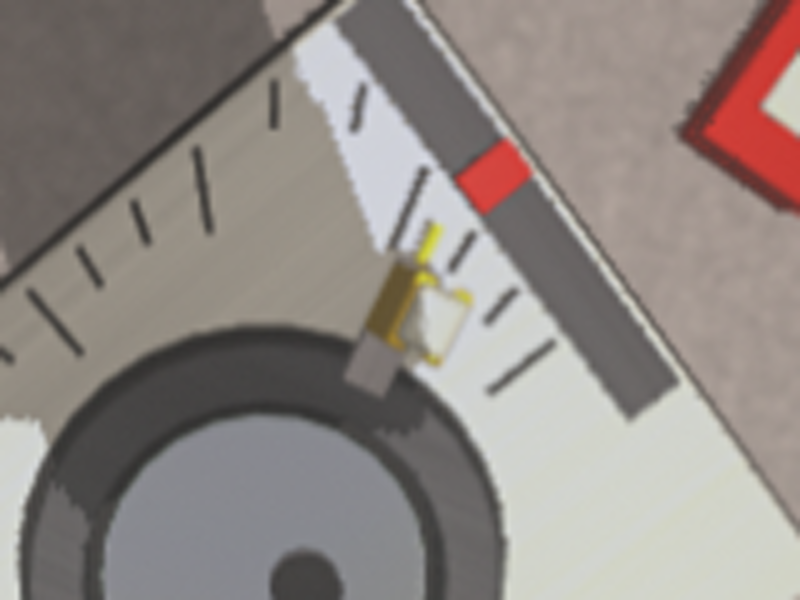

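The needle is seen at 2.298 rad, where I commanded 2.30, and the tab at 2.234. It falls just short of the tab as intended, so the last push is about 0.064 rad.

```bash
python3 - <<'E'
from h import *
off=.0207
env.reach(pos(2.3,.040,.24),quat(2.3))
env.movel(pos(2.3,.040),.1)
env.movel(pos(2.3,off+.003),.04,stop_force=12)
for phi in (2.3,2.268,2.236): print(env.movel(pos(phi,off),.03,rot=quat(phi),stop_force=12))
env.movel(pos(phi,.040),.08)
env.movel(pos(phi,.040,.24),.15)
env.reach([A[0]-.03,A[1]-.01,.36],quat(2.75))
im,d=camera('wrist');w=calibration('wrist');cv2.imwrite('pics/w4.png',im)
t,_=camera('top');ct=calibration('top');cv2.imwrite('pics/top1.png',t)
print(env.get_state()['time'])
for n,i,cal in(('w',im,w),('top',t,ct)):
    f=ringfit(i,cal,A);f=ringfit(i,cal,f[0][:2]);print(n,f)
    for cn in('red','yellow','blue'):
        for b in blobs(i,cn,8):
            p=world(cal,*b[0],z=.06 if cn=='yellow' else .0565);v=p[:2]-f[0][:2]
            if np.hypot(*v)<.26: print(cn,b[0],b[1][4],p.round(4),np.hypot(*v).round(4),np.arctan2(v[1],v[0]).round(4))
cv2.imwrite('pics/w4c.png',cv2.resize(im[69:189,223:383],None,fx=5,fy=5,interpolation=cv2.INTER_CUBIC))
E
```

```text
False
False
False
16.2667
w (array([0.57341528, 0.02641615, 0.06409575]), 126, np.float64(0.00013005770820342932))
red [384.07464115  84.50430622] 1045 [0.5093 0.199  0.0565] 0.1841 1.9267
red [321.25581395 103.86821705] 129 [0.5021 0.1176 0.0565] 0.1157 2.2341
yellow [312.41666667 119.5       ] 24 [0.5157 0.1002 0.06  ] 0.0937 2.2347
yellow [305.9        130.94285714] 70 [0.5259 0.0877 0.06  ] 0.0775 2.2301
blue [194.43678161 209.36781609] 87 [ 0.5678 -0.091   0.0565] 0.1175 -1.6183
blue [158.61904762 274.25793651] 252 [ 0.6403 -0.1876  0.0565] 0.2242 -1.2677Traceback (most recent call last):
  File "<stdin>", line 14, in <module>
  File "h.py", line 31, in ringfit
    f=least_squares(lambda c:np.hypot(*(P-c[:2]).T)-c[2],[*guess[:2],.063],loss='soft_l1',f_scale=.0015)
    return func(*args, **kwargs)
    vector_fun = VectorFunction(
        fun_wrapped,
    ...<6 lines>...
        workers=workers
    )
    self._update_fun()
    ~~~~~~~~~~~~~~~~^^
    self.f = self.fun_wrapped(xp_copy(self.x))
             ~~~~~~~~~~~~~~~~^^^^^^^^^^^^^^^^^
    return np.atleast_1d(self.fun(x))
                         ~~~~~~~~^^^
    return self.f(x, *self.args, **self.kwargs)
           ~~~~~~^^^^^^^^^^^^^^^^^^^^^^^^^^^^^^
  File "h.py", line 31, in <lambda>
    f=least_squares(lambda c:np.hypot(*(P-c[:2]).T)-c[2],[*guess[:2],.063],loss='soft_l1',f_scale=.0015)
                                        ~^~~~~~
ValueError: operands could not be broadcast together with shapes (0,) (2,)
```

```bash
python3 - <<'E'
from h import *
im=cv2.imread('pics/w4.png');i3=cv2.imread('pics/w3.png')
for cn in('red','blue'): print(cn,[b[0].round(1) for b in blobs(i3,cn)])
cv2.imwrite('pics/w4c.png',cv2.resize(im[69:189,223:383],None,fx=5,fy=5,interpolation=cv2.INTER_CUBIC))
E
```

```text
red [array([384.1,  84.6]), array([321.3, 103.9])]
blue [array([194.4, 209.3]), array([158.6, 274.3])]
```

View pics/w4c.png

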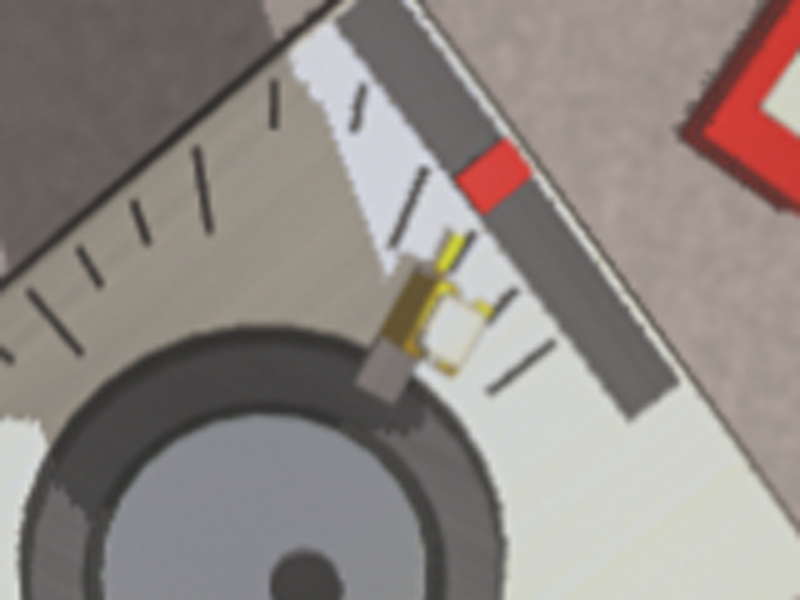

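The line from the ring centre (262,562) through the needle (452,252) meets the tab centre (495,177). The cutter and box are unchanged and the arm is clear, so I'm handing in.

```bash
python3 -c "
from h import *
job.job_done();print(env.get_state()['time'])"
```

```text
the job is handed in; nothing more can be done
the job is handed in; nothing more can be done
```

The lever's pointer now stands at the red tab, and the job is handed in; the system gives no verdict. I pushed with the fingers closed, on the grip's anticlockwise side only: about 1 rad clockwise to just short of the tab, then a 0.064 rad correction. After that I backed off and raised the arm clear.

- **Pointer:** in the last wrist picture the needle is at 2.2347 rad and the tab centre at 2.2341 rad. That is under 0.1 mm at the tab, though the calibration leaves 1–2 mm of real uncertainty, within the 6 mm allowed.
- **Loose items:** the red box and jar are at the same pixels before and after the last push. The cutter also looks unmoved in the picture. I did not compare their positions numerically with the very first pictures.
- **Force and time:** the tool forces read between pushes on the main arc stayed under about 2 N and the 12 N stop never tripped. The last clock reading, just before handing in, was about 16 s.
- **Failed check:** the cross-check from the top camera failed because the ring fit found no ring edge there, probably because the arm hid the stage. The final angle rests on the wrist camera alone.

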